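# Draw a dropped carousel collar out from behind the extractor's guard

## Robot

A 7-joint arm with a two-finger parallel gripper is mounted at the origin on the work surface. World frame = base frame: x ahead of the robot, y to its left, z up, the work surface at z = 0. Lengths are in m, angles in rad, forces in N, time in s.
With the tool pointing down it reaches from about 0.425 to 0.8 m from the base axis. Payload 8.3 kg.
Tool frame: the origin (TCP) lies midway between the tips of the shut fingers; the grasp point (between the pads) lies 19 mm behind it; z points along the fingers, y is the direction in which the jaws open and shut (so a half turn about z gives the same grasp; the last joint's range is limited). The gripper opens to 85 mm and grips with 20 to 120 N. Pads are 22 mm wide; open, the fingers measure 114 mm over their backs; the gripper's body (76 mm by 85 mm) begins 54 mm behind the grasp point. The pads swing forward as they close: fully open they stand 13 mm farther back than shut.
Start: joints at [-1.277, 0.383, 0.016, 1.37, -0.006, 1.388, -0.046], TCP at [0.218, 0.586, 0.231] pointing down, gripper open.
Joint ranges: [-2.95, 2.95], [-0.25, 2.06], [-1.52, 1.56], [0.18, 2.33], [-1.44, 4.58], [0.02, 2.06], [-3.01, 3.01]. Speed limits (rad/s): [2.39, 2.39, 3.01, 3.01, 3.14, 3.14, 3.14].

## Interface

Orientations are given as a rotation vector (axis times angle).
In Python, from plant import monitor, imaging, ticket gives the robot as it stands.
- The arm moves only by the tool arm_command, never from a script. Its argument "steps" is text: rows parted by semicolons, each of 7 numbers parted by spaces: the turn, a rotation vector about the tool's x, y, z in rad, then the shift along the tool's x, y, z in cm, then the finger opening in cm, from 0 to 8.54. A call has 1 to 10 rows; each row is the pose to reach, as a shift and turn from the pose commanded when the call began, along the tool's axes at that moment; what a row does not reach only later rows make up. A row lasts 1/12 s, in which the tool goes at most 41.7 mm and 7.16 degrees, less where a joint would pass 70% of its speed; a pose out of reach is approached as far as the arm can. A call with a gripper value outside its range is refused whole. The fingers move at their own pace and stop on an object; "newtons" is the grip in N (left out, the last holds). Time passes only in rows, so rows that repeat a pose let the fingers close. It gives the time, the measured TCP pose, the force and the opening at its end, in the units of the state.
- monitor.get_state(): the state, without advancing time (a new reading comes with each control period).
- imaging.camera(name): name is "scene" or "top"; returns (picture, depth): 384x512x3 uint8, red, green, blue; 384x512 float32, m along the optical axis (not along the pixel's ray), 0 where there is no reading.
- imaging.camera_model(name): a dict with "fx", "fy", "cx", "cy" (pixels), "distortion" ([k1, k2, p1, p2, k3] as OpenCV has them; the pictures are not rectified), "R" (3x3) and "t" (3): a world point X has camera coordinates R X + t. Camera axes: x right, y down, z forward; pixel columns grow to the right and rows downward; lengths in m; the calibration is good to about 2 mm. A picture is of the moment at which its call begins. camera_model takes no time and is no camera call.
- ticket.job_done(): hands the job in, once; it reports no verdict.
The state is a dict: "time_s": time; "qpos": joint angles; "joint_vel": joint speeds; "joint_torque": joint torques, N m; "ee_pos": TCP position; "orientation": TCP orientation; "contact_force": force on the tool from outside, world axes, zero at the start; "ft_torque": the same for the moment, N m; "width": finger opening in m.
Only numpy, scipy, OpenCV 4.12 (cv2) and the standard library are available. Lean on these libraries where they do the work, as an engineer would, in place of code of your own. Each camera call takes 0.05 s, during which the arm holds its last target. There are 200 camera calls.

## Task

A brass collar has dropped behind the fixed guard of the extractor's service deck. Take the hooked rod from its stand, reach in through the guard's front opening, draw the collar out along the deck and pull it gently but snugly home into the orange V-stop, keeping a light steady pull on it for a moment; leave it lying flat there and lay the rod back in its stand. Touch the collar only with the rod, do not force anything against the deck, guard or stop, and leave everything else on the bench alone.

Things in the scene. Friction and masses are not known exactly. Their poses are not given: they have to be found in the camera images.
- rod: Hooked rod, 150 g, level in its stand. Origin mid-handle on the rod's axis, +x to the hook, z up. Red handle 90 (x) x 14 (y) x 22 mm; grip its flat sides with 60 N or more lest it turn. 8 mm thick shaft to x=+200, there bent straight down as an 8 mm thick hook finger, round end 45 mm below the axis; tail to x=-84. Centre of mass 30 mm ahead of origin.
- rod_tip (a point): Lowest point of the rod's hook finger, at (200, 0, -45) mm in the rod's frame.
- stand: Rod stand, fixed: grey base 220 x 70 x 8 mm, two white V-forks open upwards at x=-65 and +100 mm, 10 mm thick, 40 mm wide at the mouth, tops 79 mm high. Origin on the bench below where mid-handle belongs; +x to the hook end. In the forks the rod's axis is 65 mm above the bench, the handle between the forks with 15 mm free behind it.
- deck: Service deck, fixed: dark steel plate 270 (x) x 350 (y, -170 to +180) x 6 mm, its top 6 mm above the bench. Origin on the underside, below the middle of the guard's front opening; +y points in behind the guard, -y out of it, x across.
- guard: Guard fixed on the deck: clear walls, blue edges, 260 mm wide, y=0 to 175 mm deep, closed at sides and back, roof of five steel bars 42 mm apart 120 mm above the deck (no room for fingers). Origin on the deck's top, middle of the front opening, axes as the deck's. Opening: x -93 to +93 mm, clear up to 108 mm above the deck.
- collar: The dropped part: flat brass ring, 48 mm outside, 26 mm hole, 8 mm thick, about 80 g, lying flat on the deck 50 to 110 mm behind the guard's front. Origin at the centre of its underside. It slides with under 1.5 N.
- stop: Stop base; origin on the deck's top, centre line, 85 mm before the guard, axes as the deck's. Carries an orange V-block (top 14 mm, screw head 19 mm over the deck), 90 degree mouth to +y, clamped rigid at an unmeasured setting: the seated collar's centre is at x=0, y anywhere from 0 to -28 mm: feel for it. Pull 5 to 12 N for 0.5 s seats it; below 3 N is not snug, over 16 N too hard.
- deepwell_a: White 96-well deep-well plate, 85 x 127 x 42 mm, on the bench; leave alone.
- deepwell_b: A second such deep-well plate; leave alone.
- foot: White rubber foot, 20 mm diameter, 12 mm high, standing on the deck behind the guard near its -x wall (90 to 105 mm off the centre line); leave alone.
- reagent: Amber bottle, 66 mm diameter, 150 mm tall; leave alone.
- reagent2: White jar with a blue cap, 54 mm diameter, 110 mm tall; leave alone.
- tray: Blue open tray 100 x 140 x 30 mm; leave alone.
- spare_ring: Black plastic ring, 40 mm outside, 10 mm high, on the bench: not the dropped part; leave alone.
- driver: Screwdriver lying on the bench; leave alone.

How it is judged:
By the outcome, as a careful person would: the job done as asked, in the order asked, and still so for the second after the job is handed in, with the robot touching nothing.
It also fails if it takes over 64 s, if anything falls off the work surface, if the arm or the gripper's body presses on something with over 40 N, if the wrist force passes 120 N, or if a joint passes its speed limit or range.

## Working session

There is one attempt and no reset: what is moved stays moved. The work goes in short steps, Python scripts to look and compute and a tool call to move; the robot and the scene stay as the last step left them, time stands still between calls to the robot, and variables do not carry over. Pictures are saved under pics/ and viewed, about 8 in all and at most 12, crops included, and the job is handed in when it is done.

Besides the shell and the picture viewer there is one more tool, called after "Call:" in YAML: its name, and indented under it one key for each argument. arm_command: Moves the arm, as the interface text tells. Its arguments: {"type":"object","properties":{"steps":{"type":"string"},"newtons":{"type":"number"}},"required":["steps"]}

```bash
ls; mkdir -p pics; python3 - <<'E'
from plant import monitor, imaging
import cv2,numpy as np,pickle
s=monitor.get_state();print(s)
D={}
for n in("scene","top"):
    p,d=imaging.camera(n);m=imaging.camera_model(n);D[n]=(p,d,m)
    cv2.imwrite(f"pics/{n}0.png",cv2.resize(p[:,:,::-1],(800,600),interpolation=cv2.INTER_CUBIC))
    m=dict(m);print(n,m,-np.array(m['R']).T@np.array(m['t']))
pickle.dump(D,open("d0.pkl","wb"))
E
```

```text
pics
{'time_s': 0.0, 'qpos': array([-1.27687037,  0.38423779,  0.01635673,  1.37115966, -0.00624015,
        1.38817982, -0.04650681]), 'joint_vel': array([-9.50187361e-04, -3.83369459e-04, -9.72142518e-04,  1.71967828e-04,
       -7.61666397e-05,  1.44757993e-03,  4.22090314e-04]), 'joint_torque': array([ 1.67230510e-04, -6.27602291e+01,  8.43939576e-01, -3.71816611e+01,
        1.64191512e-02,  1.47807808e-02, -4.39265861e-06]), 'ee_pos': array([0.21811666, 0.58517432, 0.23027647]), 'orientation': array([-5.57356577e-01, -3.09149346e+00,  3.01163771e-03]), 'contact_force': array([-0.39130397,  0.38610814,  0.06968039]), 'ft_torque': array([-0.01920357,  0.02453538,  0.0001083 ]), 'width': 0.08539566246853518}
scene {'fx': 373.87872294629557, 'fy': 373.87872294629557, 'cx': 255.22780381750832, 'cy': 187.49161775030302, 'distortion': array([-0.07026743,  0.        ,  0.        ,  0.        ,  0.        ]), 'R': array([[ 0.10118673,  0.99484799,  0.00622269],
       [ 0.86735558, -0.08515228, -0.49035027],
       [-0.48729411,  0.05501422, -0.87150324]]), 't': array([-0.07044093, -0.4554093 ,  1.53975725])} [ 1.15244412 -0.05340967  1.11903168]
top {'fx': 423.02992007113653, 'fy': 423.02992007113653, 'cx': 261.2952338085921, 'cy': 198.2406703733703, 'distortion': array([-0.11815295,  0.        ,  0.        ,  0.        ,  0.        ]), 'R': array([[ 0.01846609, -0.99978825,  0.00908037],
       [-0.98787567, -0.01964473, -0.1539992 ],
       [ 0.15414497, -0.00612651, -0.98802925]]), 't': array([0.00321644, 0.54674543, 1.40477093])} [0.32351874 0.02256277 1.47212391]
```

View pics/scene0.png

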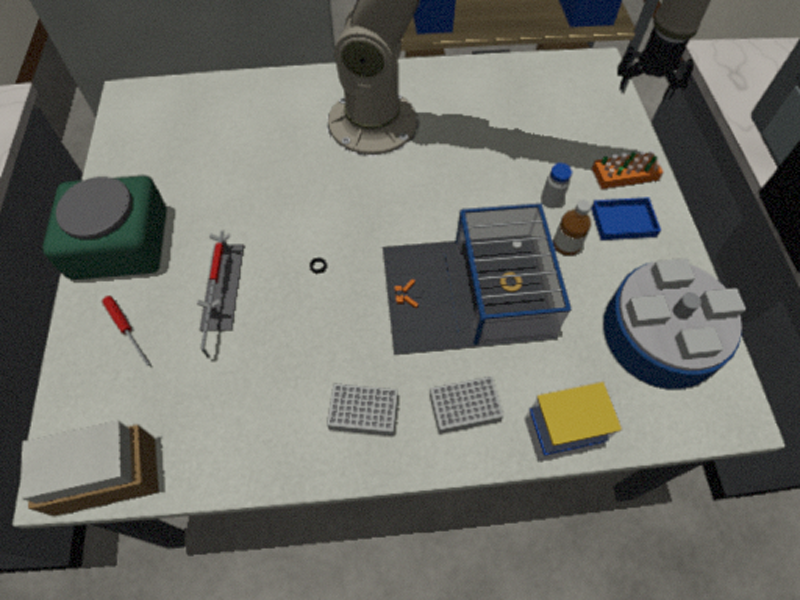

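View pics/top0.png

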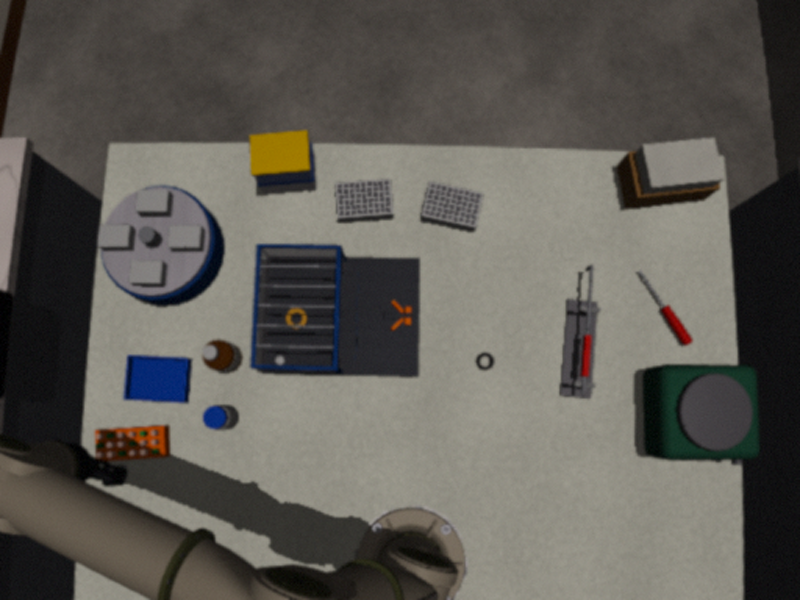

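```bash
cat > h.py <<'E'
import cv2,numpy as np
def up(p,x,y,w,h,k):
    c=cv2.resize(np.ascontiguousarray(p[y:y+h,x:x+w,::-1]),(w*k,h*k),interpolation=cv2.INTER_CUBIC)
    for i in range(0,w,10):
        cv2.line(c,(i*k+k//2,0),(i*k+k//2,6),(0,255,0),1); cv2.putText(c,str(x+i),(i*k,15),0,.33,(0,255,0),1)
    for j in range(0,h,10):
        cv2.line(c,(0,j*k+k//2),(6,j*k+k//2),(0,255,0),1); cv2.putText(c,str(y+j),(8,j*k+k//2+4),0,.33,(0,255,0),1)
    return c
def ray(m,u,v):
    K=np.array([[m['fx'],0,m['cx']],[0,m['fy'],m['cy']],[0,0,1]])
    q=cv2.undistortPoints(np.array([[[u,v]]],float),K,np.array(m['distortion']))[0,0]
    R=np.array(m['R']);return -R.T@np.array(m['t']),R.T@np.array([q[0],q[1],1])
def atz(m,u,v,z):
    c,d=ray(m,u,v);return c+d*(z-c[2])/d[2]
def tri(m1,p1,m2,p2):
    c1,d1=ray(m1,*p1);c2,d2=ray(m2,*p2)
    s=np.linalg.lstsq(np.c_[d1,-d2],c2-c1,rcond=None)[0]
    a=c1+s[0]*d1;b=c2+s[1]*d2
    return (a+b)/2,np.linalg.norm(a-b)
def proj(m,X):
    K=np.array([[m['fx'],0,m['cx']],[0,m['fy'],m['cy']],[0,0,1]])
    return cv2.projectPoints(np.array(X,float).reshape(-1,1,3),cv2.Rodrigues(np.array(m['R']))[0],np.array(m['t'],float),K,np.array(m['distortion']))[0][:,0]
E
python3 - <<'E'
from h import *
import pickle
D=pickle.load(open("d0.pkl","rb"));t=D['top'][0];s=D['scene'][0]
a=up(t,345,160,60,100,6);b=up(s,120,142,66,100,6)[:,:396]
cv2.imwrite("pics/stand.png",np.hstack([a,b]))
cv2.imwrite("pics/deckt.png",up(t,155,148,125,98,6))
cv2.imwrite("pics/decks.png",up(s,242,127,125,100,6))
E
```

```text
(no output)
```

View pics/stand.png

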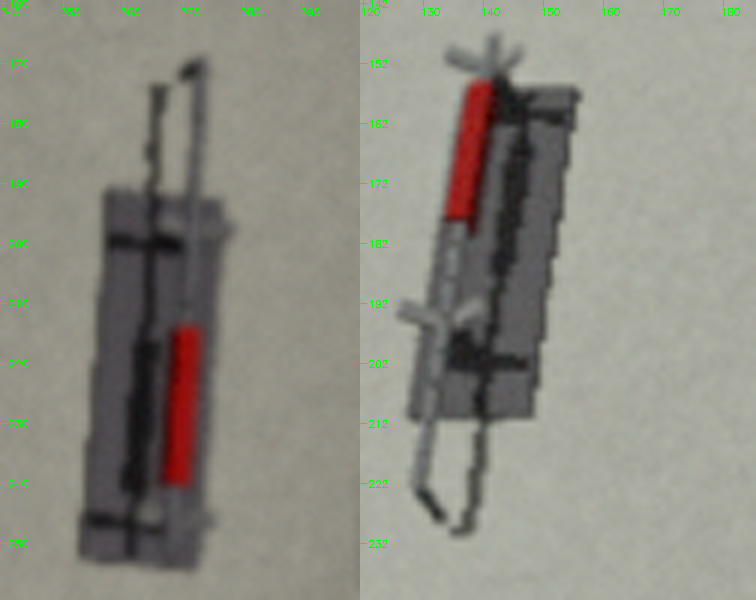

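View pics/deckt.png

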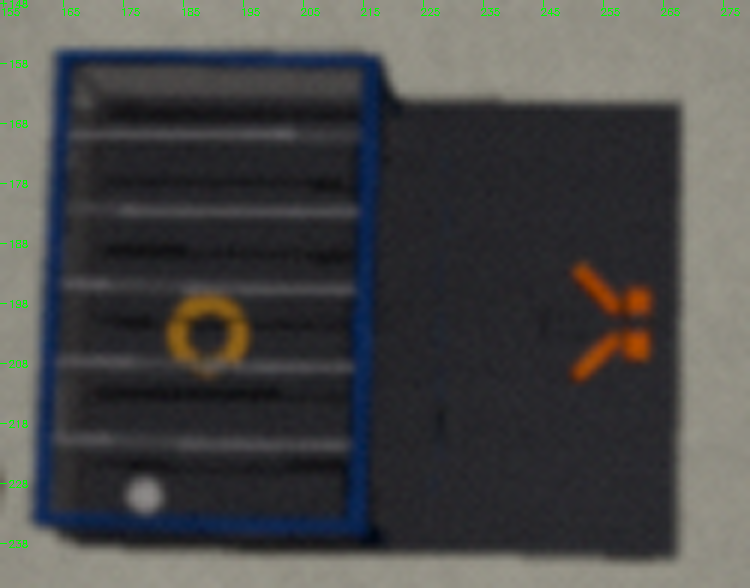

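View pics/decks.png

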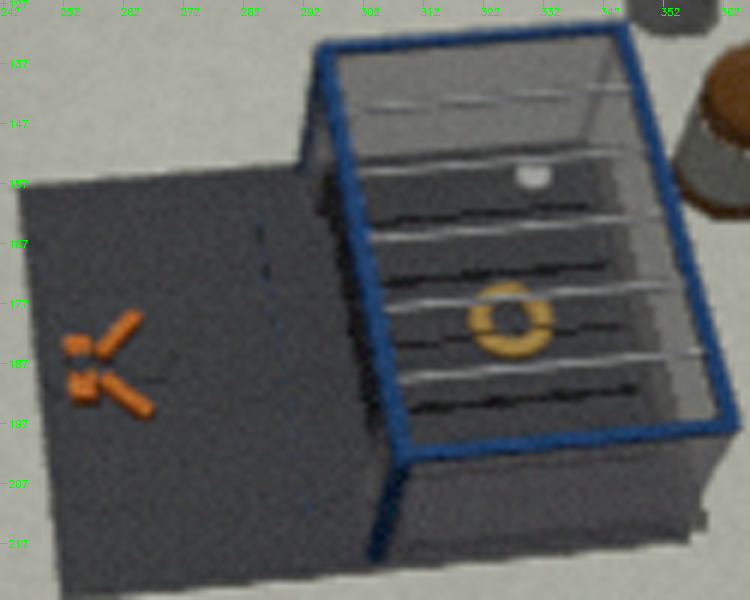

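```bash
cat > fit.py <<'E'
from h import *
import pickle
from scipy.optimize import least_squares
D=pickle.load(open("d0.pkl","rb"));M={k:D[k][2] for k in D}
def c(x0,y0):return lambda x,y:(x0+(x-3)/6,y0+(y-3)/6)
T=c(345,160);S0=c(120,142);S=lambda x,y:S0(x-360,y);DT=c(155,148);DS=c(242,127)
def fit(obs,x0,z=None):
    def f(p):
        r=[]
        for cam,P,uv in obs:
            cs,sn=np.cos(p[2]),np.sin(p[2]);h=p[3] if z is None else z
            X=[p[0]+cs*P[0]-sn*P[1],p[1]+sn*P[0]+cs*P[1],h+P[2]]
            r+=list(proj(M[cam],X)[0]-uv)
        return r
    s=least_squares(f,x0);return s.x,np.round(np.array(s.fun).reshape(-1,2),1).tolist()
E
python3 - <<'E'
from fit import *
L=1e-3
stand=[('top',(.11,.035,.008),T(107,190)),('top',(.11,-.035,.008),T(222,201)),('top',(-.11,-.035,.008),T(200,570)),('top',(-.11,.035,.008),T(80,560)),
('scene',(-.11,.035,.008),S(580,93)),('scene',(.11,.035,.008),S(533,418)),('scene',(.11,-.035,.008),S(409,416))]
print("stand",fit(stand,[.6,-.4,0,0]))
rod=[('top',(.045,0,.011),T(187,328)),('top',(-.045,0,.011),T(178,486)),('top',(.200,0,.004),T(202,62)),
('scene',(-.045,0,.011),S(483,82)),('scene',(.204,0,0),S(419,490)),('scene',(.2,0,-.045),S(442,521))]
print("rod",fit(rod,[.6,-.4,0,.065]))
deck=[('top',(.135,-.17,.006),DT(682,103)),('top',(-.135,-.17,.006),DT(677,556)),('scene',(-.135,-.17,.006),DS(20,187)),('scene',(.135,-.17,.006),DS(62,596))]
print("deck",fit(deck,[.6,0.1,0,0]))
g=[('top',(.13,.175,.126),DT(60,52)),('top',(.13,0,.126),DT(378,58)),('top',(-.13,.175,.126),DT(37,522)),('top',(-.13,0,.126),DT(370,533)),
('scene',(-.13,0,.126),DS(318,45)),('scene',(-.13,.175,.126),DS(627,27)),('scene',(.13,0,.126),DS(400,458)),('scene',(.13,.175,.126),DS(738,428))]
print("deck+guard",fit(deck+g,[.6,0.1,0,0]))
dk=fit(deck+g,[.6,0.1,0,0],0)[0]
def loc(X):
    d=X[:2]-dk[:2];c_,s_=np.cos(dk[2]),np.sin(dk[2]);return np.round([c_*d[0]+s_*d[1],-s_*d[0]+c_*d[1],X[2]],4)
print("collar",loc(tri(M['top'],DT(208,335),M['scene'],DS(511,319))[0]),tri(M['top'],DT(208,335),M['scene'],DS(511,319)))
for n,q in (('top',DT(208,335)),('scene',DS(511,319))):
    print(atz(M[n],*q,.014),loc(atz(M[n],*q,.014)))
for n,qs in (('top',[DT(582,268),DT(578,378),DT(618,308),DT(616,338),DT(638,302),DT(636,347)]),('scene',[DS(138,315),DS(150,410),DS(103,352),DS(105,380),DS(76,344),DS(82,382)])):
    print(n,[loc(atz(M[n],*q,.020))[:2].tolist() for q in qs])
for n,q in (('top',DT(145,496)),('scene',DS(534,175))): print('foot',loc(atz(M[n],*q,.018)))
E
```

```text
stand (array([ 0.47313127, -0.36979633, -0.0863588 , -0.00231202]), [[-0.1, -0.3], [0.1, -0.0], [-0.3, 0.4], [-0.0, 0.1], [-0.1, -0.8], [0.1, 0.2], [-0.2, 0.7]])
rod (array([ 0.45012257, -0.36735755, -0.09396875,  0.06599722]), [[0.2, -0.1], [-0.3, 0.3], [0.2, -0.1], [-0.2, -0.4], [-0.1, 0.6], [0.3, -0.0]])
deck (array([0.53873238, 0.16119748, 0.00134087, 0.00231783]), [[-0.0, -0.3], [-0.3, 0.5], [-0.4, -0.5], [0.1, 0.7]])
deck+guard (array([0.53791164, 0.15977493, 0.00329119, 0.00080692]), [[0.3, -0.0], [0.2, 0.7], [-0.8, -0.3], [-0.3, 0.8], [-0.1, -0.1], [-0.0, -0.4], [-0.3, 0.8], [-1.2, 0.0], [-0.1, 0.1], [-0.3, -0.9], [-0.2, 0.8], [0.4, 0.5]])
collar [-0.0095  0.1047  0.0142] (array([0.52796313, 0.26458241, 0.01418533]), np.float64(0.00034886164789977106))
[0.52802274 0.2647875  0.014     ] [-0.0094  0.1049  0.014 ]
[0.52784745 0.26445752 0.014     ] [-0.0096  0.1046  0.014 ]
top [[0.0326, -0.1119], [-0.0317, -0.1108], [0.0095, -0.1332], [-0.0081, -0.1324], [0.0132, -0.1447], [-0.0131, -0.144]]
scene [[-0.0302, -0.1089], [0.0314, -0.1094], [-0.0081, -0.1314], [0.0099, -0.1322], [-0.0148, -0.146], [0.0099, -0.1452]]
foot [-0.1041  0.137   0.018 ]
foot [-0.1039  0.137   0.018 ]
```

The pictures show:
- **Rod:** it lies in the stand, with its handle at about top (375,227) and its hook at (378,170).
- **Collar:** it is behind the guard at top (189,203) and scene (327,180), which puts it at deck (-9.5, 105) mm.
- **V-block mouth:** top (255,201).
- **Foot:** deck (-104, 137) mm.

I'll move towards the stand now.

Call:
arm_command:
  steps: "0 0 1.47 -49 -23 -4 8.54;0 0 1.47 -49 -23 -4 8.54;0 0 1.47 -49 -23 -4 8.54;0 0 1.47 -49 -23 -4 8.54;0 0 1.47 -49 -23 -4 8.54;0 0 1.47 -49 -23 -4 8.54;0 0 1.47 -49 -23 -4 8.54;0 0 1.47 -49 -23 -4 8.54;0 0 1.47 -49 -23 -4 8.54;0 0 1.47 -49 -23 -4 8.54"

```text
time_s: 0.93
ee_pos: [0.5099, 0.287, 0.262]
orientation: [-2.267, -2.174, 0.001]
contact_force: [-0.3, -0.1, 0.1]
width: 0.0853
```

```bash
cat > rel.py <<'E'
import sys,numpy as np
from plant import monitor
from scipy.spatial.transform import Rotation as R
# usage: rel.py x y z heading_deg ...   (TCP targets, tool down, tool x at heading)
s=monitor.get_state();Rc=R.from_rotvec(s['orientation']);x=Rc.apply([1,0,0]);z=Rc.apply([0,0,1])
print("t",round(s['time_s'],2),"p",s['ee_pos'].round(4),"h",np.degrees(np.arctan2(x[1],x[0])).round(2),"zt",z.round(4),"F",s['contact_force'].round(1),"w",round(s['width'],4),"q",s['qpos'].round(2))
a=list(map(float,sys.argv[1:]))
for i in range(0,len(a),4):
    h=np.radians(a[i+3]);c,n=np.cos(h),np.sin(h)
    Rt=R.from_matrix(np.array([[c,n,0],[n,-c,0],[0,0,-1]]))
    print("row",(Rc.inv()*Rt).as_rotvec().round(3),(100*Rc.inv().apply(np.array(a[i:i+3])-s['ee_pos'])).round(2))
E
python3 rel.py .6 -.15 .25 50 .45 -.367 .17 -5.4
```

```text
t 0.93 p [0.5099 0.287  0.262 ] h 87.6 zt [-4.e-04 -1.e-04 -1.e+00] F [-0.3 -0.1  0.1] w 0.0853 q [-0.88  0.29  0.4   1.45 -0.11  1.42 -0.52]
row [-0.     0.     0.656] [-43.29  10.83   1.2 ]
row [-0.     0.     1.623] [-65.59  -3.24   9.21]
```

Call:
arm_command:
  steps: "0 0 0.66 -43 9 1 8.54;0 0 0.66 -43 9 1 8.54;0 0 0.66 -43 9 1 8.54;0 0 0.66 -43 9 1 8.54;0 0 0.66 -43 9 1 8.54;0 0 0.66 -43 9 1 8.54;0 0 0.66 -43 9 1 8.54;0 0 0.66 -43 9 1 8.54;0 0 0.66 -43 9 1 8.54;0 0 0.66 -43 9 1 8.54"

```text
time_s: 1.77
ee_pos: [0.5795, -0.1234, 0.2523]
orientation: [-2.845, -1.332, 0.0]
contact_force: [1.1, 0.5, -0.5]
width: 0.0856
```

```bash
python3 rel.py .45 -.367 .17 -5.4
```

```text
t 1.77 p [ 0.5795 -0.1234  0.2523] h 50.16 zt [-3.e-04  3.e-04 -1.e+00] F [ 1.1  0.5 -0.5] w 0.0856 q [-0.37  0.35  0.7   1.45 -0.23  1.42 -0.36]
row [-0.    0.    0.97] [-27.     5.66   8.22]
```

Call:
arm_command:
  steps: "0 0 0.97 -27 5.7 8.2 8.54;0 0 0.97 -27 5.7 8.2 8.54;0 0 0.97 -27 5.7 8.2 8.54;0 0 0.97 -27 5.7 8.2 8.54;0 0 0.97 -27 5.7 8.2 8.54;0 0 0.97 -27 5.7 8.2 8.54;0 0 0.97 -27 5.7 8.2 8.54;0 0 0.97 -27 5.7 8.2 8.54;0 0 0.97 -27 5.7 8.2 8.54;0 0 0.97 -27 5.7 8.2 8.54"

```text
time_s: 2.6
ee_pos: [0.4502, -0.3653, 0.1701]
orientation: [-3.138, 0.146, 0.001]
contact_force: [0.5, 1.1, 0.2]
width: 0.0852
```

```bash
python3 rel.py .45 -.367 .13 -5.4;python3 - <<'E'
from h import *
from plant import imaging
a=imaging.camera("top")[0];b=imaging.camera("scene")[0]
cv2.imwrite("pics/near.png",np.hstack([up(a,335,160,65,100,6),up(b,115,125,65,100,6)]))
E
```

```text
t 2.6 p [ 0.4502 -0.3653  0.1701] h -5.32 zt [-9.e-04  4.e-04 -1.e+00] F [0.5 1.1 0.2] w 0.0852 q [-0.08  0.45  0.94  1.62 -0.38  1.27 -0.73]
row [-0.     0.001  0.001] [-0.    0.18  4.01]
```

View pics/near.png

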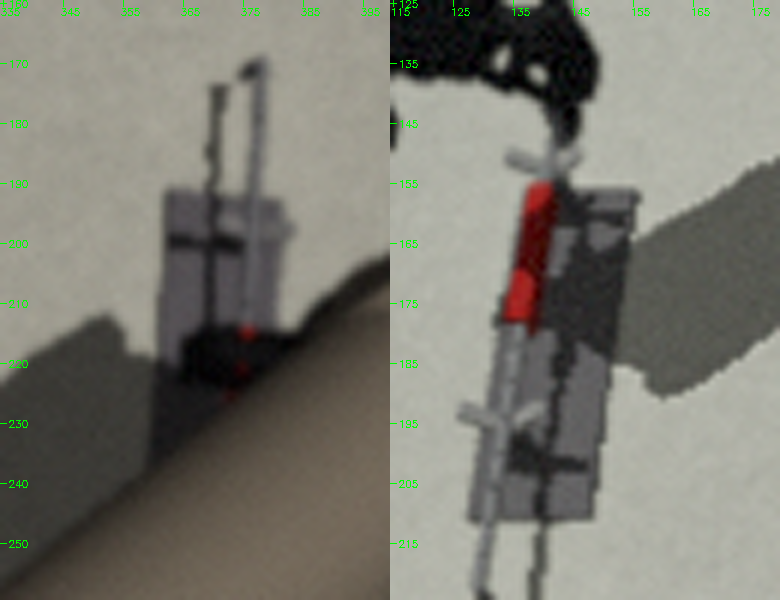

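The handle lies under the open jaws, with its front end at scene crop (136,177) and its rear at (139,155). I'll descend and grip.

Call:
arm_command:
  steps: "0 0 0 0 0.2 3 8.54;0 0 0 0 0.2 6 8.54;0 0 0 0 0.2 8.5 8.54;0 0 0 0 0.2 10.5 8.54;0 0 0 0 0.2 12.1 8.54;0 0 0 0 0.2 12.1 8.54;0 0 0 0 0.2 12.1 3.5;0 0 0 0 0.2 12.1 3.5;0 0 0 0 0.2 12.1 2.5;0 0 0 0 0.2 12.1 2.5"
  newtons: 100

```text
time_s: 3.53
ee_pos: [0.451, -0.3678, 0.0509]
orientation: [3.137, -0.148, 0.003]
contact_force: [-1.2, 0.4, 0.1]
width: 0.0388
```

Call:
arm_command:
  steps: "0 0 0 0 0 0 1.8;0 0 0 0 0 0 1.2;0 0 0 0 0 0 0.8;0 0 0 0 0 0 0.5;0 0 0 0 0 0 0.5;0 0 0 0 0 0 0.5"
  newtons: 100

```text
time_s: 4.03
ee_pos: [0.4504, -0.3688, 0.0505]
orientation: [3.136, -0.15, 0.002]
contact_force: [-0.5, -3.5, 6.1]
width: 0.0124
```

```bash
python3 rel.py
```

```text
t 4.03 p [ 0.4504 -0.3688  0.0505] h -5.48 zt [ 0.0012 -0.0021 -1.    ] F [-0.5 -3.5  6.1] w 0.0124 q [-0.    0.58  0.85  1.74 -0.5   1.05 -0.64]
```

Call:
arm_command:
  steps: "0 0 0 0 0 0 0.5;0 0 0 0 0 0 0.5;0 0 0 0 0 -0.5 0.5;0 0 0 0 0 -1 0.5;0 0 0 0 0 -1.5 0.5;0 0 0 0 0 -2.5 0.5;0 0 0 0 0 -4 0.5;0 0 0 0 0 -6 0.5;0 0 0 0 0 -8 0.5;0 0 0 0 0 -8 0.5"
  newtons: 100

```text
time_s: 4.87
ee_pos: [0.4514, -0.369, 0.134]
orientation: [3.135, -0.15, 0.007]
contact_force: [0.8, -2.1, -0.8]
width: 0.0123
```

```bash
python3 rel.py;python3 - <<'E'
from h import *
from plant import imaging
import pickle
a=imaging.camera("top")[0];b=imaging.camera("scene")[0];pickle.dump((a,b),open("d1.pkl","wb"))
cv2.imwrite("pics/lift.png",np.hstack([up(a,335,150,65,100,6),up(b,115,130,65,100,6)]))
E
```

```text
t 4.87 p [ 0.4514 -0.369   0.134 ] h -5.47 zt [ 0.0046 -0.0029 -1.    ] F [ 0.8 -2.1 -0.8] w 0.0123 q [-0.06  0.49  0.92  1.66 -0.41  1.2  -0.7 ]
```

View pics/lift.png

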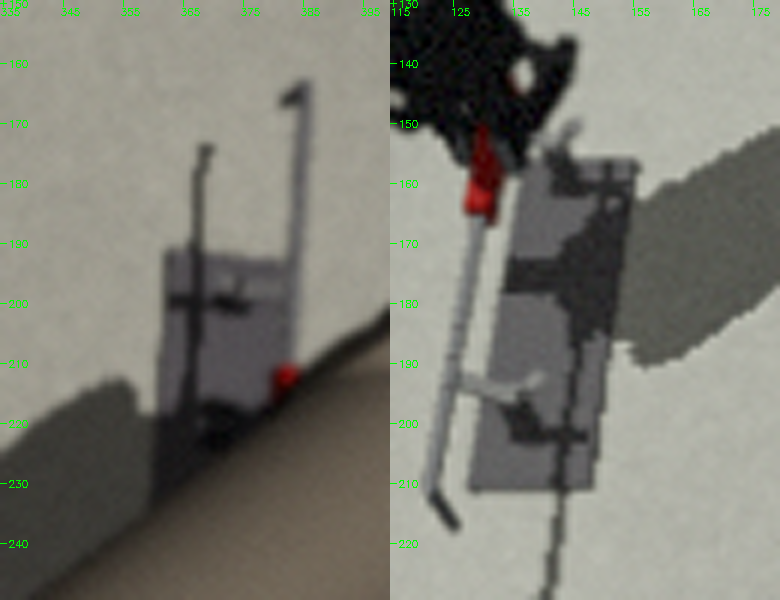

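```bash
python3 - <<'E'
from fit import *
m1,m2=M['top'],M['scene']
print("bend",tri(m1,(385.9,163.3),m2,(121.5,210.8)))
print("tip",tri(m1,(381.7,166.7),m2,(125.7,217.5)))
p=np.array([.4514,-.369,.134]);h=np.radians(-5.47)
for zz in (.018,.019,.021):
  o=p+[0,0,zz-.002];X=lambda a,z:o+[a*np.cos(h),a*np.sin(h),z]
  print(zz,[X(.2,0),X(.2,-.045)],proj(m1,[X(.204,0),X(.2,-.045)]).round(1).tolist(),proj(m2,[X(.204,0),X(.2,-.045)]).round(1).tolist())
E
```

```text
bend (array([ 0.65160387, -0.38549497,  0.15390172]), np.float64(0.003418064877098944))
tip (array([ 0.65123554, -0.38617492,  0.10730416]), np.float64(0.00154665623853183))
0.018 [array([ 0.65048925, -0.38806491,  0.15      ]), array([ 0.65048925, -0.38806491,  0.105     ])] [[385.9, 162.8], [381.8, 167.1]] [[120.2, 212.4], [125.0, 217.6]]
0.019 [array([ 0.65048925, -0.38806491,  0.151     ]), array([ 0.65048925, -0.38806491,  0.106     ])] [[386.0, 162.7], [381.9, 167.0]] [[120.1, 212.2], [124.9, 217.5]]
0.021 [array([ 0.65048925, -0.38806491,  0.153     ]), array([ 0.65048925, -0.38806491,  0.108     ])] [[386.1, 162.6], [382.1, 166.9]] [[119.9, 211.9], [124.7, 217.2]]
```

The rod is held level, with the hook bend at scene (121.5,211) and the tip at (126,217.5). That puts the tip about 200 mm ahead of the TCP and 27–30 mm below it. I'll turn it towards the guard.

Call:
arm_command:
  steps: "0 0 -1.67 6 -17.5 0 0.5;0 0 -1.67 6 -17.5 0 0.5;0 0 -1.67 6 -17.5 0 0.5;0 0 -1.67 6 -17.5 0 0.5;0 0 -1.67 6 -17.5 0 0.5;0 0 -1.67 6 -17.5 0 0.5;0 0 -1.67 6 -17.5 0 0.5;0 0 -1.67 6 -17.5 0 0.5;0 0 -1.67 6 -17.5 0 0.5;0 0 -1.67 6 -17.5 0 0.5"

```text
time_s: 5.8
ee_pos: [0.5257, -0.1983, 0.1283]
orientation: [-2.625, -1.723, 0.002]
contact_force: [0.6, -0.7, -1.1]
width: 0.012
```

```bash
python3 rel.py .528 -.16 .075 90.2
```

```text
t 5.8 p [ 0.5257 -0.1983  0.1283] h 66.55 zt [-2.4e-03  7.0e-04 -1.0e+00] F [ 0.6 -0.7 -1.1] w 0.012 q [-0.21  0.37  0.64  1.71 -0.24  1.14  0.09]
row [-0.002 -0.    -0.413] [ 3.61 -1.3   5.33]
```

Call:
arm_command:
  steps: "0 0 -0.41 3.6 -1.3 1 0.5;0 0 -0.41 3.6 -1.3 2 0.5;0 0 -0.41 3.6 -1.3 3 0.5;0 0 -0.41 3.6 -1.3 4.5 0.5;0 0 -0.41 3.6 -1.3 5.3 0.5;0 0 -0.41 3.6 -1.3 5.3 0.5;0 0 -0.41 3.6 -1.3 5.3 0.5"

```text
time_s: 6.38
ee_pos: [0.5284, -0.1608, 0.0758]
orientation: [-2.229, -2.211, 0.002]
contact_force: [-0.5, -0.6, -1.1]
width: 0.0123
```

```bash
python3 rel.py .528 .065 .065 90.2;python3 - <<'E'
from h import *
from plant import imaging
import pickle
a=imaging.camera("top")[0];b=imaging.camera("scene")[0];pickle.dump((a,b),open("d2.pkl","wb"))
cv2.imwrite("pics/pre.png",np.hstack([up(a,225,165,65,70,6),up(b,210,160,65,70,6)]))
E
```

```text
t 6.38 p [ 0.5284 -0.1608  0.0758] h 89.53 zt [-2.2e-03  2.0e-04 -1.0e+00] F [-0.5 -0.6 -1.1] w 0.0123 q [-0.19  0.39  0.53  1.79 -0.23  1.03  0.42]
row [-0.002 -0.    -0.012] [22.57 -0.22  1.08]
```

View pics/pre.png

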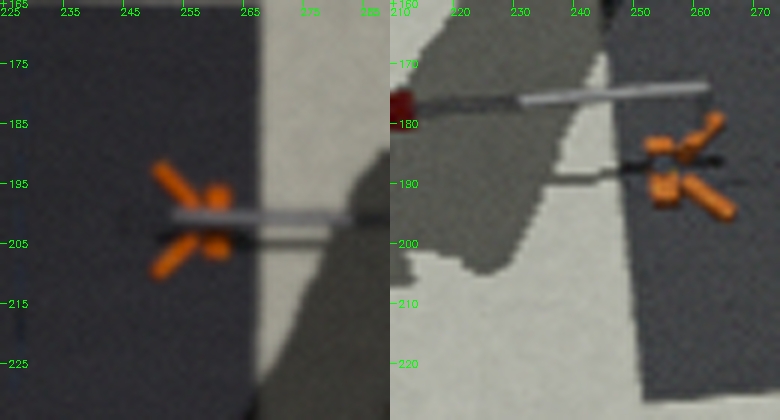

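The hook's end shows over the V-block, with the bend at top (253.5,200) and scene (262.5,174). I'll triangulate it.

```bash
python3 - <<'E'
from fit import *
m1,m2=M['top'],M['scene']
print("bend",tri(m1,(253.5,200),m2,(262.5,173.8)))
print("top line pts", atz(m1,253.5,200,.093), atz(m1,345/6+225-.5,165+215/6,.093))
print("scene", atz(m2,262.5,173.8,.093), atz(m2,210+127/6,160+96/6,.093))
# stop triangulation in world
for a,b in [((251.2,192.7),(266.0,194.7)),((250.6,209),(264.2,179.7))]: print(tri(m1,a,m2,b))
E
```

```text
bend (array([0.53199224, 0.03956976, 0.09502078]), np.float64(1.0742938488445902e-05))
top line pts [0.53229874 0.03960007 0.093     ] [ 0.53138273 -0.05444079  0.093     ]
scene [0.53076738 0.03974788 0.093     ] [ 0.52918405 -0.06109076  0.093     ]
(array([0.56888785, 0.04900828, 0.01995621]), np.float64(9.387379045115417e-05))
(array([0.51144326, 0.04961921, 0.0214831 ]), np.float64(0.00043884146306638925))
```

Call:
arm_command:
  steps: "0 0 -0.012 3 -0.1 0 0.5;0 0 -0.012 6 -0.2 0.3 0.5;0 0 -0.012 9 -0.2 0.6 0.5;0 0 -0.012 12 -0.2 1 0.5;0 0 -0.012 15 -0.2 1.4 0.5;0 0 -0.012 18 -0.2 1.6 0.5;0 0 -0.012 20.5 -0.2 1.6 0.5;0 0 -0.012 22.7 -0.2 1.6 0.5;0 0 -0.012 22.7 -0.2 1.6 0.5;0 0 -0.012 22.7 -0.2 1.6 0.5"

```text
time_s: 7.32
ee_pos: [0.529, 0.068, 0.0612]
orientation: [2.212, 2.231, 0.002]
contact_force: [0.0, -0.2, -0.8]
width: 0.0121
```

```bash
python3 rel.py .528 .066 .039 90.2;python3 - <<'E'
from h import *
from plant import imaging
import pickle
a=imaging.camera("top")[0];b=imaging.camera("scene")[0];pickle.dump((a,b),open("d3.pkl","wb"))
cv2.imwrite("pics/in.png",np.hstack([up(a,160,180,48,60,8),up(b,295,150,48,60,8)]))
E
```

```text
t 7.32 p [0.529  0.068  0.0612] h 90.5 zt [ 1.1e-03  6.0e-04 -1.0e+00] F [ 0.  -0.2 -0.8] w 0.0121 q [-0.56  0.36  0.44  1.85 -0.18  0.97 -0.02]
row [ 0.001 -0.001  0.005] [-0.2  -0.1   2.22]
```

View pics/in.png

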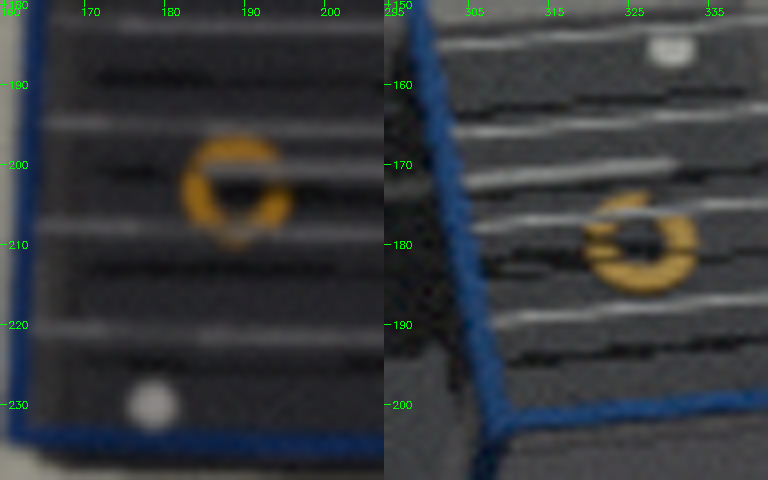

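The rod's end shows at top (184.5,200.7) and scene (331,170), with the ring centre at top (189,203.7) and scene (326.6,179.8). I'll work out the offset between them.

```bash
python3 - <<'E'
from fit import *
m1,m2=M['top'],M['scene']
print("end",tri(m1,(184.5,200.7),m2,(331,170)))
for m,p in((m1,(184.5,200.7)),(m2,(331,170))): print(atz(m,*p,.079))
print("collar",tri(m1,(189.1,203.7),m2,(326.6,179.8)))
h=np.radians(90.5);b=np.array([.529,.068,0])
X=[b+[.204*np.cos(h),.204*np.sin(h),.079],b+[.2*np.cos(h),.2*np.sin(h),.032]]
print(X,proj(m1,X),proj(m2,X))
E
```

```text
end (array([0.52769806, 0.26945568, 0.07582307]), np.float64(0.0023051897987022008))
[0.52746134 0.27004468 0.079     ]
[0.52954113 0.26729309 0.079     ]
collar (array([0.52700963, 0.26509208, 0.01159525]), np.float64(0.0005439004076100761))
[array([0.52721979, 0.27199223, 0.079     ]), array([0.52725469, 0.26799238, 0.032     ])] [[183.91726611 200.7599667 ]
 [187.40290973 202.79292752]] [[332.2524277  169.28977269]
 [328.55795829 176.74310021]]
```

The tip is within about 2 mm of the hole's centre, so I'll lower it.

Call:
arm_command:
  steps: "0 0 0 -0.2 0 0.4 0.5;0 0 0 -0.2 0 0.8 0.5;0 0 0 -0.2 0 1.2 0.5;0 0 0 -0.2 0 1.6 0.5;0 0 0 -0.2 0 1.9 0.5;0 0 0 -0.2 0 2.1 0.5;0 0 0 -0.2 0 2.1 0.5"

```text
time_s: 8.0
ee_pos: [0.5281, 0.0641, 0.0388]
orientation: [-2.214, -2.228, 0.002]
contact_force: [-0.0, -0.6, -1.9]
width: 0.0123
```

```bash
python3 rel.py .537 -.02 .039 90.2
```

```text
t 8.0 p [0.5281 0.0641 0.0388] h 90.34 zt [-1.1e-03 -4.0e-04 -1.0e+00] F [-0.  -0.6 -1.9] w 0.0123 q [-0.54  0.39  0.44  1.87 -0.2   0.93 -0.01]
row [-0.001  0.     0.002] [-8.42  0.84 -0.01]
```

Call:
arm_command:
  steps: "0 0 0 -0.5 0.1 0 0.5;0 0 0 -1 0.2 0 0.5;0 0 0 -1.5 0.2 0 0.5;0 0 0 -2.3 0.3 0 0.5;0 0 0 -3.3 0.4 0 0.5;0 0 0 -4.3 0.5 0 0.5;0 0 0 -5.3 0.6 0 0.5;0 0 0 -6.3 0.7 0 0.5;0 0 0 -7.3 0.8 0 0.5;0 0 0 -8.3 0.9 0 0.5"

```text
time_s: 8.83
ee_pos: [0.5381, -0.0199, 0.0395]
orientation: [-2.215, -2.228, 0.0]
contact_force: [1.1, 0.3, -1.2]
width: 0.0122
```

Call:
arm_command:
  steps: "0 0 0 -1 0 0 0.5;0 0 0 -2 0 0 0.5;0 0 0 -3 0 0 0.5;0 0 0 -4 0 0 0.5;0 0 0 -5 0 0 0.5;0 0 0 -6 0 0 0.5;0 0 0 -7 0 0 0.5;0 0 0 -8 0 0 0.5;0 0 0 -9 0 0 0.5;0 0 0 -9 0 0 0.5"

```text
time_s: 9.67
ee_pos: [0.5383, -0.1119, 0.0397]
orientation: [2.217, 2.224, -0.002]
contact_force: [-0.9, -1.4, -1.4]
width: 0.0123
```

```bash
python3 rel.py .5375 -.14 .0388 90.2;python3 - <<'E'
from h import *
from plant import imaging
import pickle
a=imaging.camera("top")[0];b=imaging.camera("scene")[0];pickle.dump((a,b),open("d4.pkl","wb"))
cv2.imwrite("pics/out.png",np.hstack([up(a,220,170,64,64,6),up(b,240,155,64,64,6)]))
E
```

```text
t 9.67 p [ 0.5383 -0.1119  0.0397] h 90.16 zt [ 1.0e-04 -1.5e-03 -1.0e+00] F [-0.9 -1.4 -1.4] w 0.0123 q [-0.25  0.43  0.49  1.82 -0.24  0.95  0.35]
row [ 0.     0.002 -0.001] [-2.81 -0.08  0.09]
```

View pics/out.png

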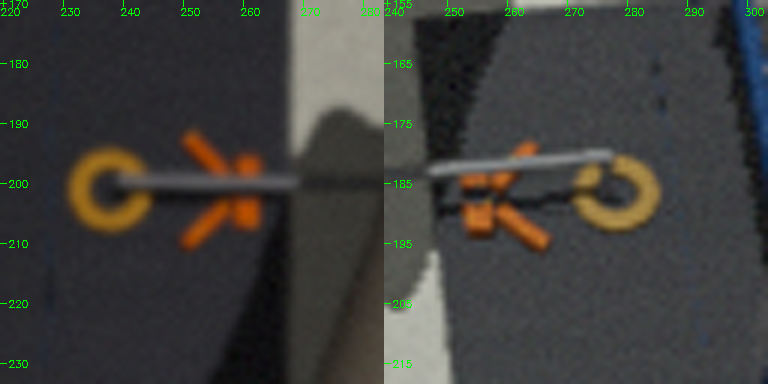

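The ring follows the hook, with its centre at top (238,201), in line with the V at (250–257,201). I'll approach the V slowly.

Call:
arm_command:
  steps: "0 0 0 -0.5 0 0 0.5;0 0 0 -1 0 0 0.5;0 0 0 -1.5 0 0 0.5;0 0 0 -2 0 0 0.5;0 0 0 -2.5 0 0 0.5;0 0 0 -2.7 0 0 0.5;0 0 0 -2.8 0 0 0.5;0 0 0 -2.9 0 0 0.5;0 0 0 -3 0 0 0.5;0 0 0 -3 0 0 0.5"

```text
time_s: 10.6
ee_pos: [0.5388, -0.1387, 0.0395]
orientation: [-2.214, -2.228, 0.0]
contact_force: [-0.9, 0.1, -1.1]
width: 0.0121
```

Call:
arm_command:
  steps: "0 0 0 -0.1 0 0 0.5;0 0 0 -0.2 0 0 0.5;0 0 0 -0.3 0 0 0.5;0 0 0 -0.3 0 0 0.5"

```text
time_s: 10.93
ee_pos: [0.5387, -0.142, 0.0395]
orientation: [2.215, 2.228, -0.0]
contact_force: [-0.3, 0.8, -1.6]
width: 0.0122
```

```bash
python3 rel.py
```

```text
t 10.93 p [ 0.5387 -0.142   0.0395] h 90.33 zt [-0.e+00 -2.e-04 -1.e+00] F [-0.3  0.8 -1.6] w 0.0122 q [-0.19  0.45  0.49  1.8  -0.25  0.95  0.41]
```

Call:
arm_command:
  steps: "0 0 0 -0.1 0 0 0.5;0 0 0 -0.2 0 0 0.5;0 0 0 -0.3 0 0 0.5;0 0 0 -0.4 0 0 0.5;0 0 0 -0.4 0 0 0.5"

```text
time_s: 11.35
ee_pos: [0.5387, -0.1461, 0.0395]
orientation: [2.215, 2.228, -0.0]
contact_force: [-0.1, 0.2, -1.8]
width: 0.0122
```

Call:
arm_command:
  steps: "0 0 0 -0.1 0 0 0.5;0 0 0 -0.2 0 0 0.5;0 0 0 -0.2 0 0 0.5"

```text
time_s: 11.6
ee_pos: [0.5388, -0.148, 0.0395]
orientation: [2.215, 2.228, -0.0]
contact_force: [0.7, -0.7, -2.0]
width: 0.0123
```

Call:
arm_command:
  steps: "0 0 0 -0.1 0 0 0.5;0 0 0 -0.2 0 0 0.5;0 0 0 -0.2 0 0 0.5"

```text
time_s: 11.85
ee_pos: [0.5387, -0.1494, 0.0394]
orientation: [-2.214, -2.228, -0.0]
contact_force: [0.1, 1.9, -1.5]
width: 0.0119
```

Call:
arm_command:
  steps: "0 0 0 -0.05 0 0 0.5;0 0 0 -0.1 0 0 0.5;0 0 0 -0.1 0 0 0.5"

```text
time_s: 12.1
ee_pos: [0.5388, -0.1498, 0.0393]
orientation: [-2.213, -2.228, -0.001]
contact_force: [-0.9, 4.7, -2.8]
width: 0.0125
```

Call:
arm_command:
  steps: "0 0 0 -0.04 0 0 0.5;0 0 0 -0.07 0 0 0.5;0 0 0 -0.07 0 0 0.5"

```text
time_s: 12.35
ee_pos: [0.5388, -0.15, 0.0393]
orientation: [-2.212, -2.228, -0.001]
contact_force: [0.2, 5.8, -2.0]
width: 0.0122
```

Call:
arm_command:
  steps: "0 0 0 -0.03 0 0 0.5;0 0 0 -0.06 0 0 0.5;0 0 0 -0.06 0 0 0.5;0 0 0 -0.06 0 0 0.5"

```text
time_s: 12.68
ee_pos: [0.5388, -0.1501, 0.0392]
orientation: [-2.212, -2.228, -0.001]
contact_force: [0.3, 7.2, -3.0]
width: 0.012
```

Call:
arm_command:
  steps: "0 0 0 0 0 0 0.5;0 0 0 0 0 0 0.5;0 0 0 0 0 0 0.5;0 0 0 0 0 0 0.5"

```text
time_s: 13.02
ee_pos: [0.5389, -0.1501, 0.0392]
orientation: [-2.212, -2.229, -0.001]
contact_force: [0.9, 7.2, -2.9]
width: 0.0122
```

Call:
arm_command:
  steps: "0 0 0 0 0 0 0.5;0 0 0 0 0 0 0.5;0 0 0 0 0 0 0.5;0 0 0 0 0 0 0.5;0 0 0 0 0 0 0.5"

```text
time_s: 13.43
ee_pos: [0.5388, -0.1501, 0.0392]
orientation: [-2.212, -2.229, -0.001]
contact_force: [-0.7, 8.0, -1.9]
width: 0.0119
```

```bash
python3 rel.py
```

```text
t 13.43 p [ 0.5388 -0.1501  0.0392] h 90.44 zt [-7.e-04  2.e-03 -1.e+00] F [-0.7  8.  -1.9] w 0.0119 q [-0.18  0.45  0.49  1.8  -0.26  0.96  0.43]
```

The pull held at 7–8 N for over 0.75 s. Next I'll ease the finger to the middle of the hole and lift it out.

Call:
arm_command:
  steps: "0 0 0 0.1 0 0 0.5;0 0 0 0.3 0 0 0.5;0 0 0 0.6 0 0 0.5;0 0 0 0.9 0 0 0.5;0 0 0 1.1 0 0 0.5;0 0 0 1.1 0 0 0.5;0 0 0 1.1 0 -0.2 0.5;0 0 0 1.1 0 -0.6 0.5;0 0 0 1.1 0 -1.1 0.5;0 0 0 1.1 0 -1.7 0.5"

```text
time_s: 14.27
ee_pos: [0.5386, -0.1413, 0.057]
orientation: [2.215, 2.228, -0.0]
contact_force: [-0.0, -0.2, -0.9]
width: 0.0117
```

```bash
python3 rel.py .532 -.20 .135 90.2
```

```text
t 14.27 p [ 0.5386 -0.1413  0.057 ] h 90.32 zt [-2.e-04 -2.e-04 -1.e+00] F [-0.  -0.2 -0.9] w 0.0117 q [-0.2   0.42  0.5   1.79 -0.24  0.99  0.4 ]
row [-0.     0.     0.002] [-5.87 -0.7  -7.8 ]
```

Next I'll lift the rod well clear and check the collar.

Call:
arm_command:
  steps: "0 0 0 0 0 -1 0.5;0 0 0 0 0 -3 0.5;0 0 0 0 0 -5 0.5;0 0 0 -2 -0.3 -7 0.5;0 0 0 -5.9 -0.7 -8 0.5;0 0 0 -5.9 -0.7 -8 0.5"

```text
time_s: 14.77
ee_pos: [0.5316, -0.2091, 0.1412]
orientation: [2.218, 2.213, -0.0]
contact_force: [-1.5, -1.8, -0.9]
width: 0.012
```

```bash
python3 rel.py .4514 -.369 .14 -5.4;python3 - <<'E'
from h import *
from plant import imaging
import pickle
a=imaging.camera("top")[0];b=imaging.camera("scene")[0];pickle.dump((a,b),open("d5.pkl","wb"))
cv2.imwrite("pics/seat.png",np.hstack([up(a,225,170,64,64,6),up(b,235,160,64,64,6)]))
E
```

```text
t 14.77 p [ 0.5316 -0.2091  0.1412] h 89.88 zt [ 0.0057 -0.006  -1.    ] F [-1.5 -1.8 -0.9] w 0.012 q [-0.13  0.35  0.56  1.68 -0.2   1.16  0.48]
row [ 0.009 -0.     1.663] [-16.01  -7.99   0.17]
```

View pics/seat.png

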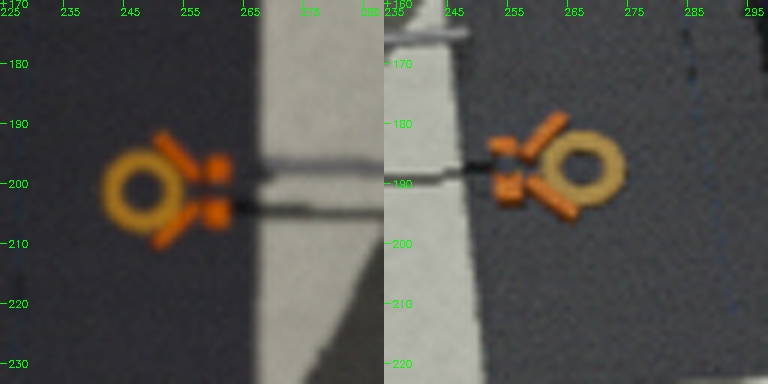

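The collar lies flat against both V arms, with its centre at top (248,201) and scene (267.5,187). I'll take the rod back to the stand.

Call:
arm_command:
  steps: "0 0 1.66 0 0 0 0.5;0 0 1.66 -1 0 0 0.5;0 0 1.66 -3 0 0 0.5;0 0 1.66 -5 -1 0 0.5;0 0 1.66 -7 -2 0 0.5;0 0 1.66 -9 -3 0 0.5;0 0 1.66 -11 -4.5 0 0.5;0 0 1.66 -13 -6 0 0.5;0 0 1.66 -15 -7 0 0.5;0 0 1.66 -16 -8 0 0.5"

```text
time_s: 15.7
ee_pos: [0.452, -0.3619, 0.1368]
orientation: [3.101, 0.5, -0.0]
contact_force: [-0.3, -0.2, -1.8]
width: 0.0123
```

```bash
python3 rel.py .4506 -.3690 .135 -5.48
```

```text
t 15.7 p [ 0.452  -0.3619  0.1368] h 18.3 zt [-2.e-04 -4.e-04 -1.e+00] F [-0.3 -0.2 -1.8] w 0.0123 q [-0.02  0.45  0.85  1.66 -0.36  1.19 -0.34]
row [0.    0.    0.415] [-0.35  0.63  0.18]
```

Call:
arm_command:
  steps: "0 0 0.415 -0.35 0.6 0.2 0.5;0 0 0.415 -0.35 0.6 0.2 0.5;0 0 0.415 -0.35 0.6 0.2 0.5;0 0 0.415 -0.35 0.6 0.2 0.5;0 0 0.415 -0.35 0.6 0.2 0.5;0 0 0.415 -0.35 0.6 0.2 0.5;0 0 0.415 -0.35 0.6 0.2 0.5"

```text
time_s: 16.28
ee_pos: [0.452, -0.3667, 0.1345]
orientation: [-3.138, 0.134, 0.0]
contact_force: [-0.2, 0.0, -1.4]
width: 0.0122
```

```bash
python3 rel.py .4506 -.3690 .08 -5.48
```

```text
t 16.28 p [ 0.452  -0.3667  0.1345] h -4.89 zt [-1.e-04  5.e-04 -1.e+00] F [-0.2  0.  -1.4] w 0.0122 q [-0.07  0.49  0.94  1.66 -0.42  1.21 -0.69]
row [-0.    0.    0.01] [-0.12  0.25  5.45]
```

Call:
arm_command:
  steps: "0 0 0.01 -0.1 0.25 1 0.5;0 0 0.01 -0.1 0.25 2.5 0.5;0 0 0.01 -0.1 0.25 4 0.5;0 0 0.01 -0.1 0.25 5 0.5;0 0 0.01 -0.1 0.25 5.6 0.5;0 0 0.01 -0.1 0.25 5.6 0.5;0 0 0.01 -0.1 0.25 5.6 0.5"

```text
time_s: 16.87
ee_pos: [0.4503, -0.3699, 0.0785]
orientation: [3.138, -0.154, -0.001]
contact_force: [0.0, 0.3, -1.2]
width: 0.0121
```

```bash
python3 rel.py .4505 -.3688 .051 -5.48
```

```text
t 16.87 p [ 0.4503 -0.3699  0.0785] h -5.63 zt [-4.e-04 -1.e-04 -1.e+00] F [ 0.   0.3 -1.2] w 0.0121 q [-0.03  0.56  0.9   1.71 -0.48  1.11 -0.66]
row [ 0.     0.    -0.003] [ 0.01 -0.11  2.75]
```

Call:
arm_command:
  steps: "0 0 -0.003 0 -0.1 0.5 0.5;0 0 -0.003 0 -0.1 1 0.5;0 0 -0.003 0 -0.1 1.5 0.5;0 0 -0.003 0 -0.1 1.8 0.5;0 0 -0.003 0 -0.1 2.1 0.5;0 0 -0.003 0 -0.1 2.4 0.5;0 0 -0.003 0 -0.1 2.4 0.5;0 0 -0.003 0 -0.1 2.4 0.5"

```text
time_s: 17.53
ee_pos: [0.4505, -0.3687, 0.0544]
orientation: [3.138, -0.149, -0.001]
contact_force: [-0.1, -0.7, -1.6]
width: 0.0124
```

Call:
arm_command:
  steps: "0 0 0 0 0 0.1 0.5;0 0 0 0 0 0.2 0.5;0 0 0 0 0 0.2 0.5"

```text
time_s: 17.78
ee_pos: [0.4506, -0.3687, 0.0525]
orientation: [3.138, -0.149, -0.0]
contact_force: [-0.9, 0.7, -0.4]
width: 0.0122
```

```bash
python3 rel.py .4505 -.3688 .0505 -5.48
```

```text
t 17.78 p [ 0.4506 -0.3687  0.0525] h -5.45 zt [-0. -0. -1.] F [-0.9  0.7 -0.4] w 0.0122 q [-0.01  0.59  0.87  1.74 -0.51  1.06 -0.63]
row [0. 0. 0.] [-0.01  0.01  0.2 ]
```

Call:
arm_command:
  steps: "0 0 0 0 0 0.1 0.5;0 0 0 0 0 0.1 0.5;0 0 0 0 0 0.1 0.5"

```text
time_s: 18.03
ee_pos: [0.4506, -0.3687, 0.0515]
orientation: [-3.138, 0.149, 0.0]
contact_force: [-0.0, -0.2, -1.7]
width: 0.012
```

Call:
arm_command:
  steps: "0 0 0 0 0 0.1 0.5;0 0 0 0 0 0.1 0.5;0 0 0 0 0 0.1 0.5"

```text
time_s: 18.28
ee_pos: [0.4507, -0.3688, 0.0507]
orientation: [3.138, -0.149, 0.0]
contact_force: [0.5, 0.4, 0.3]
width: 0.0118
```

Call:
arm_command:
  steps: "0 0 0 0 0 0.05 0.5;0 0 0 0 0 0.05 1.2;0 0 0 0 0 0.05 1.5;0 0 0 0 0 0.05 1.8;0 0 0 0 0 0.05 2.2;0 0 0 0 0 0.05 3;0 0 0 0 0 0.05 5;0 0 0 0 0 0.05 8;0 0 0 0 0 0.05 8.54;0 0 0 0 0 0.05 8.54"
  newtons: 20

```text
time_s: 19.12
ee_pos: [0.4505, -0.3687, 0.05]
orientation: [-3.138, 0.149, 0.0]
contact_force: [0.2, -0.4, -0.2]
width: 0.0767
```

Call:
arm_command:
  steps: "0 0 0 0 0 0 8.54;0 0 0 0 0 0 8.54;0 0 0 0 0 -1 8.54;0 0 0 0 0 -3 8.54;0 0 0 0 0 -6 8.54;0 0 0 0 0 -9.5 8.54;0 0 0 0 0 -13 8.54;0 0 0 0 0 -16 8.54;0 0 0 -4 0 -18 8.54;0 0 0 -4 0 -18 8.54"

```text
time_s: 19.95
ee_pos: [0.4066, -0.3685, 0.2351]
orientation: [3.134, -0.159, 0.006]
contact_force: [-1.6, -1.7, -0.1]
width: 0.0854
```

Call:
arm_command:
  steps: "0 0 0 0 -4 0 8.54;0 0 0 0 -8 0 8.54;0 0 0 0 -12 0 8.54;0 0 0 2 -15 0 8.54;0 0 0 4 -18 0 8.54;0 0 0 6 -20 0 8.54;0 0 0 6 -20 0 8.54;0 0 0 6 -20 0 8.54"

```text
time_s: 20.62
ee_pos: [0.4903, -0.1702, 0.2303]
orientation: [3.137, -0.144, -0.001]
contact_force: [-1.0, -1.4, -0.3]
width: 0.0856
```

```bash
python3 rel.py;python3 - <<'E'
from h import *
from plant import imaging
import pickle
a=imaging.camera("top")[0];b=imaging.camera("scene")[0];pickle.dump((a,b),open("d6.pkl","wb"))
cv2.imwrite("pics/end.png",np.hstack([up(a,345,150,62,100,6),up(b,118,142,62,100,6)])[:600])
d=pickle.load(open("d5.pkl","rb"))
for n,i,r in(('t',a,(225,170)),('s',b,(235,160))):
    o=d[0 if n=='t' else 1];x,y=r;print(n,np.abs(i[y+10:y+45,x+10:x+42].astype(int)-o[y+10:y+45,x+10:x+42]).mean())
E
```

```text
t 20.62 p [ 0.4903 -0.1702  0.2303] h -5.26 zt [-5.e-04 -9.e-04 -1.e+00] F [-1.  -1.4 -0.3] w 0.0856 q [-0.57  0.22  0.98  1.69 -0.18  1.33 -1.21]
t 1.994940476190476
s 3.6904761904761907
```

View pics/end.png

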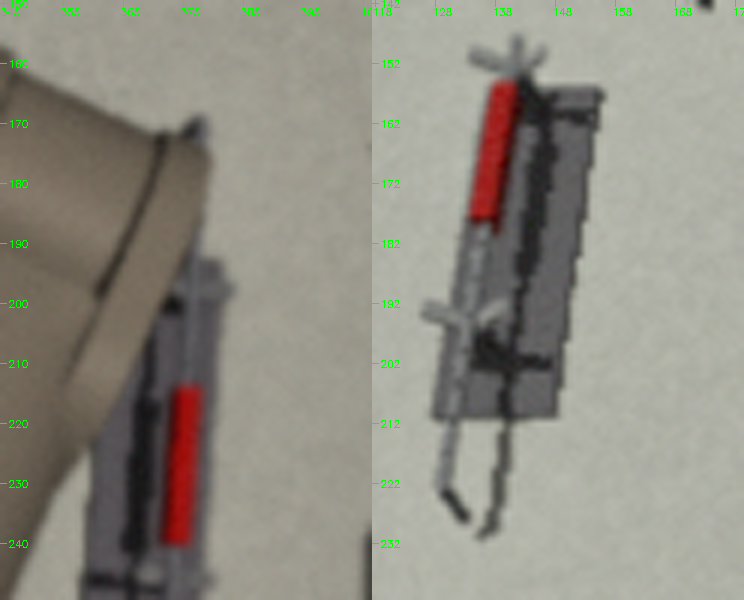

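The rod lies in both forks as it did at first, with the handle at scene (139,156) to (136,178) and the hook tip at (133,228). I'll check numerically that the collar has not moved, then hand in.

```bash
python3 - <<'E'
import pickle,cv2,numpy as np
from plant import ticket
A=pickle.load(open("d5.pkl","rb"));B=pickle.load(open("d6.pkl","rb"));ok=True
for k,(x,y) in enumerate([(225,170),(235,160)]):
    c=[]
    for P in(A,B):
        h=cv2.cvtColor(P[k][y:y+64,x:x+64],cv2.COLOR_RGB2HSV)
        m=(h[...,0]>=15)&(h[...,0]<30)&(h[...,1]>110);c.append(np.argwhere(m).mean(0)+[y,x])
        print(k,m.sum(),c[-1].round(2))
    ok&=np.linalg.norm(c[0]-c[1])<1
print(ok)
if ok: print(ticket.job_done())
E
```

```text
0 135 [201.56 248.24]
0 135 [201.53 248.27]
1 113 [187.31 267.17]
1 115 [187.48 267.17]
True
the job is handed in; nothing more can be done
None
```

The collar is seated in the orange V-stop and the rod is back in its stand. I handed the job in at about 20.7 s, well inside the 64 s limit; no verdict was reported.

- **Pull:** I hooked the collar through its hole, drew it out along the deck and pulled it into the V. The pull held at 7–8 N for over 0.75 s.
- **Collar:** The last picture from each camera shows it flat against both V arms. After the rod was put away its image position had moved less than 0.2 px in both views.
- **Rod:** In the scene view it lies in both forks as it did at the start. In the top view the arm hid part of it.
- **Forces:** The wrist force read no more than about 8 N at any check, and nothing else was seen to move.
- **Disagreements:** My estimates of the hook tip differed by 1–3 mm between camera views, which fits the stated calibration accuracy. The gripper read 12 mm on the 14 mm handle.

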